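Key home and latch the lid of a sterile instrument canister

TASK

The round lid of the steel instrument canister sits high on its rim because its lugs are out of line with the notches. Without lifting it off (the contents are sterile), turn it on the rim until its red mark meets the red stripe on the canister and the lugs drop in, and seat it fully home; then swing the red-knobbed latch fully over the lid's edge, let go, and leave the other things on the worktop where they are.

Things in the scene. Friction and masses are not known exactly. Their poses are not given: they have to be found in the camera images.
- canister: Upright steel canister 120 mm across on a 156 mm round dark foot, fixed. Origin: centre of its underside, on the worktop; z up. Rim top 92 mm up; bore 104 mm, wall 8 mm. Latch post on its +y side. Lid home: same yaw as the canister, lid origin 92 mm above this origin.
- rim_notch (a point): Outer top edge of the rim at the canister's -x side, over the middle of the index notch, which has a red upright stripe below it. The rim's three notches are 13 mm wide, 9 mm deep, at 180 (this one), 290 and 50 degrees anticlockwise from the canister's +x.
- lid: Loose lid, about 0.28 kg. Origin: on its axis, in the underside of its 120 mm wide, 6 mm thick aluminium flange; z up. A disc 84 mm wide rises to 10 mm. Below, a 102 mm spigot, 18 mm deep, stays in the bore. At the start the lugs stand on the rim (origin 98 mm above the canister's), lid turned 0.45 to 1.3 rad anticlockwise from home: turn it clockwise (seen from above).
- lid_grip (a point): Centre of the top of the lid's black grip bar, on the lid's axis, 43 mm above the lid's origin. The bar lies along the lid's x: 60 mm long, 14 mm wide, 33 mm tall. Take it across its width from above.
- lid_mark (a point): Outer end of the red mark on the flange edge, at the lid's -x, 60 mm from its axis, over its first lug. Three round-bottomed lugs, 9 mm wide, 6 mm high, stand under the flange at 180 (this one), 290 and 50 degrees from the lid's +x. They drop within about 0.035 rad of home.
- latch_pivot (a point): Vertical axis of the latch, on a post beside the canister: 80 mm from the canister's axis on its +y side, 100 mm above the worktop.
- latch_knob (a point): Centre of the top of the latch's upright red knob, 139 mm above the worktop: 16 mm across, 32 mm tall, 55 mm from the pivot, on the tail of the 12 mm wide lever (top 107 mm above the worktop); the nose reaches 30 mm the other way. Push or pinch the knob and lead it round the pivot.
- latch (a joint): Latch angle, rad: 0 = closed, at its stop, the knob pointing straight away from the canister (its +y) and the nose 10 mm over the flange, 3 mm above a seated lid; grows anticlockwise from above to 1.75; 1.3 to 1.65 at the start (knob towards the canister's -x). It stays where left; about 1 N at the knob moves it. A lid that is not home blocks the nose.
- kidney: Steel kidney dish, 104x194x33 mm, a bystander; origin under its centre.
- tweezers: Thin pale forceps, 13x132x7 mm, a bystander; origin under its centre.
- scope_dark: Folded laryngoscope with a dark handle, 63x126x27 mm, a bystander; origin under its centre.
- scope_pale: Folded laryngoscope with a pale handle, 63x126x27 mm, a bystander; origin under its centre.
- tape: Roll of skin-coloured tape lying flat, 52x54x12 mm, a bystander; origin under its centre.
- needles: Small green and white cardboard box, 40x75x26 mm, a bystander; origin under its centre.
- airway: Green curved plastic airway, 66x76x12 mm, a bystander; origin under its centre.
There are look-alikes about, which are no part of the job. There is more than one size of the lid; the job needs the larger.

How it is judged:
By the outcome, as a careful person would: the job done as asked, in the order asked, and still so for the second after the job is handed in, with the robot touching nothing.
It also fails if it takes over 42 s, if anything falls off the work surface, if the arm or the gripper's body presses on something with over 40 N, if the wrist force passes 120 N, or if a joint passes its speed limit or range.

ROBOT

A 6-joint arm with a two-finger parallel gripper is mounted at the origin on a cart in front of the work surface, level with it; the furniture and walls round the work are solid. World frame = base frame: x ahead of the robot, y to its left, z up, the work surface at z = 0. Lengths are in m, angles in degrees, forces in N, time in s.
With the tool pointing down it reaches from about 0.375 to 0.9 m from the base axis. Payload 3.1 kg.
Tool frame: the origin (TCP) lies midway between the tips of the shut fingers; the grasp point (between the pads) lies 19 mm behind it (bot.hold_point_z is the distance from the TCP to the grasp point, in m); z points along the fingers, y is the line along which they close (so a half turn about z gives the same grasp; the last joint's range is limited). The gripper opens to 87 mm and grips with 3 to 60 N. Pads are 19 mm wide; open, the fingers measure 117 mm over their backs; the gripper's body (75 mm by 190 mm) begins 51 mm behind the grasp point.
Start: joints at [63.398, 30.224, 82.088, -0, 67.689, -10.227], TCP at [0.176, 0.6, 0.19] pointing down, gripper open.
Joint ranges: [-176.69, 176.69], [-43.24, 126.21], [12.49, 139.97], [-82, 262], [0, 151.66], [-163.58, 163.58]. Speed limits (degrees/s): [159.86, 159.86, 180, 180, 180, 180].

INTERFACE

Orientations are given as a 3x3 rotation matrix whose columns are the frame's x, y, z axes.
In Python, from rig import read_state, optics, order, bot gives the robot as it stands.
- The arm moves only by the tool drive_tool, never from a script. Its argument "steps" is a list of rows, each a list of 7 numbers: the finger opening in mm, from 0 to 87, then the shift along the tool's x, y, z normalised to -1 to 1, where 1 is 0.12 m, then the turn, a rotation vector about the tool's x, y, z normalised to -1 to 1, where 1 is 1.5 rad. In form: [[jaw, tx, ty, tz, ax, ay, az], ...]. A call has 1 to 8 rows; each row is the pose to reach, as a shift and turn from the pose commanded when the call began, along the tool's axes at that moment; what a row does not reach only later rows make up. A row lasts 1/10 s, in which the tool goes at most 50 mm and 8.59 degrees, less where a joint would pass 70% of its speed; a pose out of reach is approached as far as the arm can. A call with a number of a shift or a turn outside -1 to 1 is refused whole. A call with a gripper value outside its range is refused whole. The fingers move at their own pace and stop on an object; the grip force is fixed at half the most. Time passes only in rows, so rows that repeat a pose let the fingers close. It gives the time, the measured TCP pose, the force, the opening and the grip force at its end, in the units of the state.
- read_state(): the state, without advancing time (a new reading comes with each control period).
- optics.capture(name): name is "side" or "top" or "wrist"; returns a dict with "color" (400x640x3 uint8, blue, green, red), "range_z" (400x640 float32, m along the optical axis (not along the pixel's ray), 0 where there is no reading), "fx", "fy", "cx", "cy" (pixels), "rvec" (rotation vector, rad) and "tvec" (3), from world to camera coordinates, as OpenCV has them. Camera axes: x right, y down, z forward; pixel columns grow to the right and rows downward; lengths in m; the calibration is good to about 2 mm. A picture is of the moment at which its call begins.
- order.hand_in(): hands the job in; it is judged then, once.
The state is a dict: "time_s": time; "joint_positions": joint angles; "qvel": joint speeds; "tau": joint torques, N m; "position": TCP position; "tcp_rot": TCP orientation; "force": force on the tool from outside, world axes, zero at the start; "moment": the same for the moment, N m; "opening": opening from 0.0 (shut) to 1.0 (fully open); "grasp_force": force on a finger pad.
Only numpy, scipy, OpenCV 4.12 (cv2) and the standard library are available. Lean on these libraries where they do the work, as an engineer would, in place of code of your own. Each camera call takes 0.05 s, during which the arm holds its last target. There are 200 camera calls.

## Working session

There is one attempt and no reset: what is moved stays moved. The work goes in short steps, Python scripts to look and compute and a tool call to move; the robot and the scene stay as the last step left them, time stands still between calls to the robot, and variables do not carry over. Pictures are saved under pics/ and viewed, at most 10 in all, crops included, and the job is handed in when it is done.

Besides the shell and the picture viewer there is one more tool, called after "Request:" as a command line: name --pt "numbers of a row" for each row, then --argument value for the rest. drive_tool: Moves the arm, as the interface text tells. Scaled input: -1 to 1 covers 0.12 m each way for a shift and 1.5 rad each way for a turn. Its arguments: {"type":"object","properties":{"steps":{"type":"array"}},"required":["steps"]}

```bash
mkdir -p pics
cat > h.py <<'E'
import numpy as np, cv2
from rig import read_state, optics, order, bot
def cap(n):
    c=optics.capture(n); c['R']=cv2.Rodrigues(np.array(c['rvec'],float))[0]; c['t']=np.array(c['tvec'],float).ravel(); return c
def ray(c,u,v,z):
    d=c['R'].T@np.array([(u-c['cx'])/c['fx'],(v-c['cy'])/c['fy'],1.]); o=-c['R'].T@c['t']
    return o+d*(z-o[2])/d[2]
def pts(c):
    Z=c['range_z'].astype(float); v,u=np.mgrid[:Z.shape[0],:Z.shape[1]]
    P=np.stack([(u-c['cx'])/c['fx']*Z,(v-c['cy'])/c['fy']*Z,Z],-1)
    return (P-c['t'])@c['R']
E
python3 - <<'E'
from h import *
for n in ('top','side'):
    c=cap(n); cv2.imwrite(f'pics/{n}0.png',c['color']); print(n,-c['R'].T@c['t'],c['fx'])
print(read_state())
E
```

```text
top [ 0.39628039 -0.0359324   1.14210578] 422.57831102309177
side [0.92440512 0.50931627 0.62822728] 389.05904262677575
{'time_s': 0.1, 'joint_positions': array([ 6.33984672e+01,  3.02750561e+01,  8.21468494e+01, -1.83271290e-03,
        6.76885152e+01, -1.02276287e+01]), 'qvel': array([ 0.07472924, -0.19756842, -0.15261927,  0.04081071, -0.13985574,
        0.07606959]), 'tau': array([-5.31438582e-04, -4.40982807e+01, -1.77150732e+01,  6.34629582e-02,
        5.34008082e-02, -3.10509643e-05]), 'position': array([0.17585744, 0.5990213 , 0.18876653]), 'tcp_rot': array([[-9.59445770e-01,  2.81892025e-01, -8.36509826e-04],
       [ 2.81893093e-01,  9.59444250e-01, -1.73644579e-03],
       [ 3.13094323e-04, -1.90183191e-03, -9.99998143e-01]]), 'force': array([0.46582841, 0.04927997, 0.16086721]), 'moment': array([ 0.02037479,  0.0060497 , -0.02065685]), 'grasp_force': 0.0, 'opening': 1.0000260899941058}
```

View pics/top0.png

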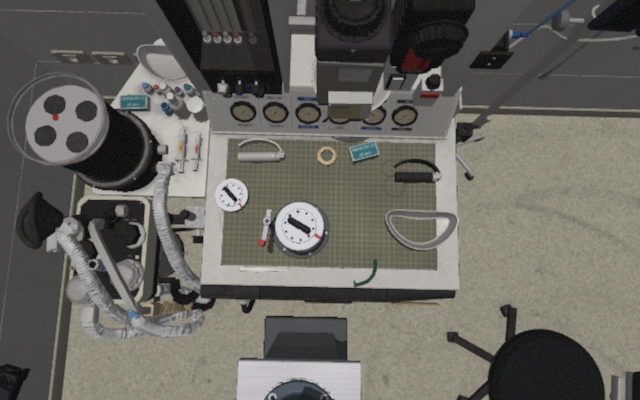

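View pics/side0.png

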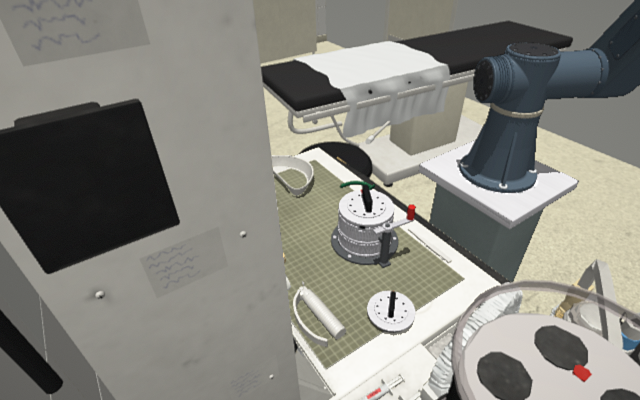

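The top view shows the canister lid at about (300,228), its latch with the red knob at (263,242), and the lid's red mark near (318,237). The small decoy lid is at (231,195). The side view shows the latch lever at (390,228) and the knob at (411,211). Next I'll measure these.

Run:
```python
from h import *
for n,(x0,y0,w,h) in {'top':(240,180,100,90),'side':(320,170,110,110)}.items():
    c=cap(n); I=c['color']; P=pts(c)
    cv2.imwrite(f'pics/{n}1.png',cv2.resize(I[y0:y0+h,x0:x0+w],None,fx=5,fy=5,interpolation=cv2.INTER_CUBIC))
    b,g,r=[I[...,i].astype(int) for i in range(3)]
    m=((r>100)&(r>g+50)&(r>b+50)).astype(np.uint8)
    k,L,s,ce=cv2.connectedComponentsWithStats(m)
    for i in range(1,k):
        x,y=ce[i]
        if x0<x<x0+w and y0<y<y0+h:
            q=P[(L==i)]; print(n,'red',s[i],ce[i].round(1),np.median(q,0).round(4),q[:,2].max().round(3), [ray(c,x,y,z).round(4) for z in (.104,.139)])
    # flange plane
    sel=(P[...,2]>.092)&(P[...,2]<.118)&(P[...,0]>.2)&(P[...,0]<.6)&(abs(P[...,1])<.3)&(c['range_z']>0)
    k,L,s,ce=cv2.connectedComponentsWithStats(sel.astype(np.uint8))
    for i in range(1,k):
        if s[i,4]>30:
            q=P[L==i]; print(n,'plate',s[i],q.mean(0).round(4),cv2.minEnclosingCircle(q[:,:2].astype(np.float32)), np.median(q[:,2]))
    sel=(P[...,2]>.125)&(P[...,2]<.16)&(P[...,0]>.2)&(P[...,0]<.6)&(abs(P[...,1])<.3)&(c['range_z']>0)
    k,L,s,ce=cv2.connectedComponentsWithStats(sel.astype(np.uint8))
    for i in range(1,k):
        if s[i,4]>5:
            q=P[L==i]; print(n,'high',s[i],q.mean(0).round(4), np.median(q[:,2]).round(3), cv2.minAreaRect((q[:,:2]*1000).astype(np.float32)))
```

```text
top red [315 234   6   5  15] [317.1 235.9] [ 0.4654 -0.0364  0.1061] 0.108 [array([ 0.4657, -0.0367,  0.104 ]), array([ 0.4634, -0.0367,  0.139 ])]
top red [258 239   7   7  36] [261.  242.1] [0.4457 0.0951 0.1408] 0.146 [array([0.4474, 0.1002, 0.104 ]), array([0.4456, 0.0956, 0.139 ])]
top plate [ 275  202   48   49 1699] [0.488  0.0094 0.1075] ((0.4888606667518616, 0.009712004102766514), 0.060342565178871155) 0.10731416914859294
top plate [261 209  10  33 177] [0.4903 0.0899 0.1095] ((0.4890759587287903, 0.08858079463243484), 0.03971324488520622) 0.1094531245016053
top high [287 217  23  17 153] [0.4884 0.0094 0.1417] 0.142 ((488.87591552734375, 9.528087615966797), (59.49254608154297, 14.130950927734375), 60.89860916137695)
top high [258 240   7   7  37] [0.4441 0.0956 0.1401] 0.141 ((443.7160339355469, 95.68708038330078), (13.608650207519531, 12.97824764251709), 3.308995008468628)
side red [360 190   2   2   3] [360.7 190.3] [ 0.4677 -0.0413  0.1054] 0.123 [array([ 0.4673, -0.0422,  0.104 ]), array([ 0.4978, -0.0054,  0.139 ])]
side red [407 204   9  16 102] [410.7 211.6] [0.4515 0.0989 0.1298] 0.141 [array([0.4282, 0.0784, 0.104 ]), array([0.4613, 0.1072, 0.139 ])]
side plate [ 338  189   76   46 1806] [0.4988 0.0291 0.1053] ((0.47901660203933716, 0.026148704811930656), 0.0828285962343216) 0.10520289597360924
side high [362 184  11  23 165] [0.4968 0.0133 0.1376] 0.14 ((492.32904052734375, 7.491809844970703), (60.119564056396484, 14.027478218078613), 61.61030197143555)
side high [407 204   9  10  74] [0.4501 0.0967 0.1344] 0.136 ((448.13006591796875, 93.99341583251953), (17.317916870117188, 14.848685264587402), 84.50153350830078)
```

View pics/top1.png

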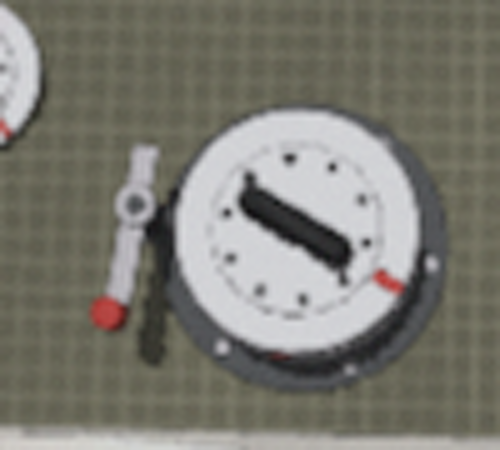

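View pics/side1.png

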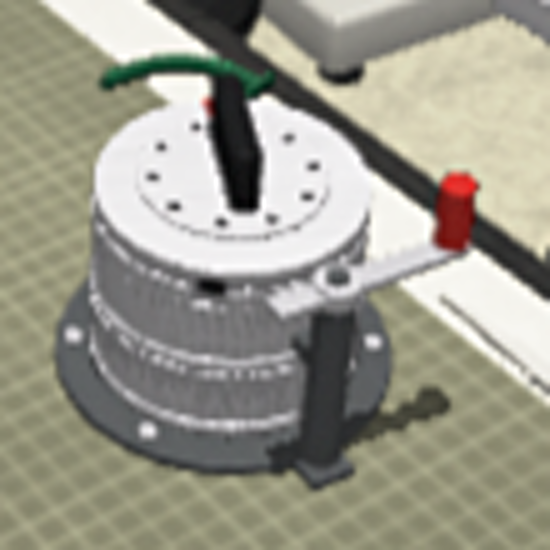

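The enlarged top view shows the grip bar's axis pointing to the lid's mark at full-image pixel (317.1,235.9). The pivot is at about (266.4,220.6), the knob at (261,242), and a sliver of the red stripe shows at about (295.8,250.2).

Run:
```python
from h import *
c=cap('top'); C=np.array([.4887,.0095])
pv=ray(c,266.4,220.6,.109)[:2]; st=ray(c,295.8,250.2,.085)[:2]; kn=ray(c,261,242.1,.137)[:2]; mk=ray(c,317.1,235.9,.104)[:2]
a=lambda v:np.degrees(np.arctan2(v[1],v[0]))
print('pivot',pv,np.hypot(*(pv-C)),'yaw from pivot',a(pv-C)-90,'from stripe',a(C-st),np.hypot(*(st-C)))
print('lid yaw mark',a(C-mk),'knob',kn,'rel pivot',a(kn-pv),np.hypot(*(kn-pv)))
T=read_state(); R=T['tcp_rot'];print(T['position'],'x axis',a(R[:,0]),'y axis',a(R[:,1]))
```

```text
pivot [0.49989948 0.08855597] 0.07984531974465235 yaw from pivot -8.063166425711742 from stripe -5.721549292363209 0.05866965528176813
lid yaw mark 63.61868551187505 knob [0.44571045 0.09575718] rel pivot 172.43028782256044 0.054665425825233
[0.17600461 0.59933438 0.18917416] x axis 163.62535616540774 y axis 73.62536614886926
```

```bash
cat >> h.py <<'E'
from scipy.spatial.transform import Rotation as Ro
def rel(target,yang):
    """shift (of 0.12 m) and turn (of 1.5 rad) to TCP target, pointing down, tool y at yang deg in world"""
    s=read_state(); R=s['tcp_rot']; a=np.radians(yang)
    y=np.array([np.cos(a),np.sin(a),0]); z=np.array([0,0,-1.]); G=np.c_[np.cross(y,z),y,z]
    print('t',round(s['time_s'],2),'pos',s['position'].round(4),'yang',np.degrees(np.arctan2(R[1,1],R[0,1])).round(2),'F',s['force'].round(1),'M',s['moment'].round(2),'open',round(s['opening']*87,1),'grip',round(s['grasp_force'],1),'q6',s['joint_positions'][5].round(1))
    print('shift',(R.T@(np.array(target)-s['position'])/.12).round(3),'turn',(Ro.from_matrix(R.T@G).as_rotvec()/1.5).round(3))
E
python3 - <<'E'
from h import *
H={}
for n in('top','side'):
    P=pts(cap(n)).reshape(-1,3)
    for y in np.arange(-.1,.75,.1):
        print(n,round(y,1),[ (lambda q:round(q.max(),2) if len(q) else None)(P[(abs(P[:,0]-x)<.05)&(abs(P[:,1]-y)<.05)&(P[:,2]>-.3),2]) for x in np.arange(.1,.75,.1)])
rel([.4887,.0095,.2],-28.5)
E
```

```text
top -0.1 [np.float64(0.03), np.float64(0.0), np.float64(0.02), np.float64(0.01), np.float64(0.06), np.float64(0.01), np.float64(0.28)]
top 0.0 [np.float64(0.05), np.float64(-0.01), np.float64(0.01), np.float64(1.14), np.float64(0.15), np.float64(0.02), np.float64(0.2)]
top 0.1 [np.float64(0.04), np.float64(0.0), np.float64(0.01), np.float64(0.14), np.float64(0.14), np.float64(0.01), np.float64(0.03)]
top 0.2 [np.float64(0.01), np.float64(-0.01), np.float64(0.01), np.float64(0.01), np.float64(0.03), np.float64(0.05), np.float64(0.03)]
top 0.3 [None, np.float64(-0.07), np.float64(0.01), np.float64(0.13), np.float64(0.15), np.float64(0.15), np.float64(0.06)]
top 0.4 [None, np.float64(0.03), np.float64(0.16), np.float64(0.16), np.float64(0.15), np.float64(0.34), np.float64(0.34)]
top 0.5 [np.float64(0.34), np.float64(0.34), np.float64(0.15), np.float64(0.17), np.float64(0.17), np.float64(0.34), np.float64(0.34)]
top 0.6 [None, np.float64(0.23), np.float64(0.11), np.float64(0.19), np.float64(0.2), np.float64(0.34), np.float64(0.34)]
top 0.7 [None, None, None, np.float64(0.14), np.float64(
[... 473 characters left out ...]
64(0.0), np.float64(0.01), np.float64(0.02), np.float64(0.05), np.float64(0.03)]
side 0.3 [None, np.float64(-0.09), np.float64(0.0), np.float64(0.12), np.float64(0.14), np.float64(0.14), np.float64(0.06)]
side 0.4 [None, None, np.float64(0.15), np.float64(0.16), np.float64(0.14), np.float64(0.33), np.float64(0.33)]
side 0.5 [None, None, np.float64(0.11), np.float64(0.16), np.float64(0.16), np.float64(0.33), np.float64(0.34)]
side 0.6 [None, None, None, None, None, None, None]
side 0.7 [None, None, None, None, None, None, None]
t 0.35 pos [0.1761 0.5995 0.1894] yang 73.62 F [ 0.2 -0.1  0.4] M [0.04 0.01 0.  ] open 86.7 grip 0.0 q6 -10.2
shift [-3.885 -3.983 -0.087] turn [-0.     0.     1.188]
```

Request:
drive_tool --pt "45 0 0 -0.6 0 0 0" --pt "45 -0.2 -0.2 -0.6 0 0 0" --pt "45 -0.45 -0.45 -0.6 0 0 0" --pt "45 -0.7 -0.7 -0.6 0 0 0" --pt "45 -0.9 -0.9 -0.6 0 0 0" --pt "45 -1 -1 -0.6 0 0 0"

```text
time_s: 0.95
position: [0.2583, 0.4482, 0.2619]
tcp_rot: [[-0.959, 0.284, 0.0], [0.284, 0.959, -0.001], [-0.0, -0.001, -1.0]]
force: [0.4, 1.2, -0.4]
opening: 0.558
grasp_force: 0.0
```

Request:
drive_tool --pt "45 -0.25 -0.25 0 0 0 0" --pt "45 -0.5 -0.5 0 0 0 0" --pt "45 -0.75 -0.75 0 0 0 0" --pt "45 -1 -1 0 0 0 0" --pt "45 -1 -1 0 0 0 0"

```text
time_s: 1.45
position: [0.341, 0.2982, 0.2619]
tcp_rot: [[-0.958, 0.288, 0.001], [0.288, 0.958, -0.001], [-0.002, -0.001, -1.0]]
force: [-0.4, 1.0, -1.0]
opening: 0.516
grasp_force: 0.0
```

Request:
drive_tool --pt "45 -0.25 -0.25 0 0 0 0.1" --pt "45 -0.5 -0.5 0 0 0 0.2" --pt "45 -0.75 -0.75 0 0 0 0.3" --pt "45 -1 -1 0 0 0 0.4" --pt "45 -1 -1 0 0 0 0.5" --pt "45 -1 -1 0 0 0 0.6" --pt "45 -1 -1 0 0 0 0.6"

```text
time_s: 2.15
position: [0.4202, 0.153, 0.2617]
tcp_rot: [[-0.375, 0.927, 0.0], [0.927, 0.375, 0.0], [0.0, 0.0, -1.0]]
force: [-0.3, 0.2, 0.5]
opening: 0.521
grasp_force: 0.0
```

```bash
python3 -c "
from h import *
rel([.4887,.0095,.2],-28.5)"
```

```text
t 2.15 pos [0.4202 0.153  0.2617] yang 22.04 F [-0.3  0.2  0.5] M [-0.05 -0.    0.  ] open 45.3 grip 0.0 q6 -16.4
shift [-1.323  0.081  0.513] turn [-0.    -0.     0.588]
```

Request:
drive_tool --pt "45 -0.3 0 0 0 0 0.1" --pt "45 -0.6 0.05 0.1 0 0 0.2" --pt "45 -0.9 0.08 0.2 0 0 0.3" --pt "45 -1 0.08 0.25 0 0 0.4" --pt "45 -1 0.08 0.25 0 0 0.5" --pt "45 -1 0.08 0.25 0 0 0.588" --pt "45 -1 0.08 0.25 0 0 0.588"

```text
time_s: 2.85
position: [0.474, 0.0458, 0.2315]
tcp_rot: [[0.473, 0.881, -0.0], [0.881, -0.473, 0.0], [0.0, -0.0, -1.0]]
force: [-0.6, 0.2, 0.4]
opening: 0.517
grasp_force: 0.0
```

```bash
python3 -c "
from h import *
rel([.4887,.0095,.195],-28.5)
c=cap('wrist'); cv2.imwrite('pics/w0.png',c['color'])
P=pts(c); s=(P[...,2]>.13)&(P[...,2]<.15)&(np.hypot(P[...,0]-.489,P[...,1]-.0095)<.05)
q=(P[s][:,:2]*1000).astype(np.float32); print(len(q),q.mean(0),cv2.minAreaRect(q))
b,g,r=[c['color'][...,i].astype(int) for i in range(3)]
m=((r>100)&(r>g+50)&(r>b+50)).astype(np.uint8)
k,L,st,ce=cv2.connectedComponentsWithStats(m)
for i in range(1,k):
  if st[i,4]>8: print(st[i],ce[i].round(1),np.median(P[L==i],0).round(4))
"
```

```text
t 2.85 pos [0.474  0.0458 0.2315] yang -28.25 F [-0.6  0.2  0.4] M [-0.1   0.1  -0.02] open 45.0 grip 0.0 q6 20.3
shift [-0.208  0.251  0.304] turn [-0.    -0.     0.003]
743 [490.05548     7.9414997] ((489.7916564941406, 6.3085784912109375), (58.511688232421875, 14.165443420410156), 61.61958312988281)
[326  57   5  10  33] [327.8  61.5] [0.5479 0.1682 0.0178]
[266 157  18  18 240] [274.9 165.5] [0.4465 0.0935 0.138 ]
[346 245   6  12  67] [348.6 250.4] [ 0.4643 -0.0392  0.1041]
```

View pics/w0.png

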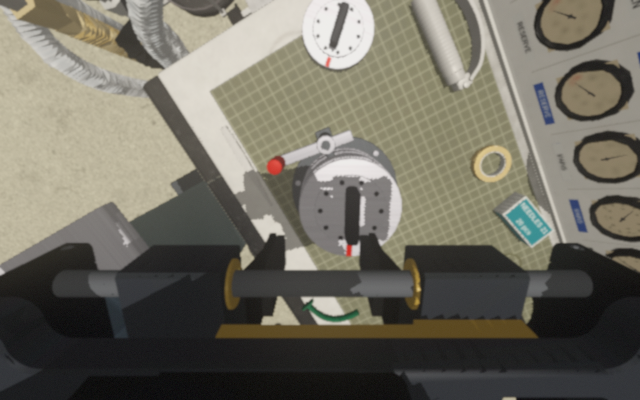

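The wrist view shows the bar at (351,215), lined up with the fingers. The knob is at (275,166) and the mark at (348,250). Next I'll go down over the bar.

Request:
drive_tool --pt "45 -0.214 0.256 0.1 0 0 0" --pt "45 -0.214 0.256 0.3 0 0 0" --pt "45 -0.214 0.256 0.5 0 0 0" --pt "45 -0.214 0.256 0.7 0 0 0" --pt "45 -0.214 0.256 0.85 0 0 0" --pt "45 -0.214 0.256 0.93 0 0 0" --pt "45 -0.214 0.256 0.96 0 0 0" --pt "45 -0.214 0.256 0.96 0 0 0"

```text
time_s: 3.7
position: [0.489, 0.0082, 0.1165]
tcp_rot: [[0.475, 0.88, 0.0], [0.88, -0.475, -0.0], [0.0, 0.0, -1.0]]
force: [-0.2, 0.3, -0.3]
opening: 0.517
grasp_force: 0.0
```

Request:
drive_tool --pt "30 0 0 0 0 0 0" --pt "20 0 0 0 0 0 0" --pt "17 0 0 0 0 0 0" --pt "15 0 0 0 0 0 0" --pt "12 0 0 0 0 0 0" --pt "10 0 0 0 0 0 0" --pt "10 0 0 0 0 0 0" --pt "10 0 0 0 0 0 0"

```text
time_s: 4.5
position: [0.4888, 0.0079, 0.1164]
tcp_rot: [[0.477, 0.879, -0.0], [0.879, -0.477, -0.0], [-0.0, -0.0, -1.0]]
force: [-0.4, 0.4, -0.3]
opening: 0.119
grasp_force: 0.0
```

```bash
python3 -c "
from h import *
rel([.489,.0085,.114],-97.5)"
```

```text
t 4.5 pos [0.4888 0.0079 0.1164] yang -28.48 F [-0.4  0.4 -0.3] M [-0.08  0.14 -0.02] open 10.3 grip 0.0 q6 16.3
shift [ 0.005 -0.001  0.02 ] turn [-0.     0.     0.803]
```

```bash
python3 -c "
from h import *
a=cap('side')['color'][110:290,300:480]; b=cap('top')['color'][150:330,210:390]
cv2.imwrite('pics/g.png',cv2.resize(np.hstack([a,b]),None,fx=2.2,fy=2.2,interpolation=cv2.INTER_CUBIC))
rel([.489,.0085,.114],-97.5)"
```

```text
t 4.6 pos [0.4888 0.0079 0.1164] yang -28.48 F [ 0.9  0.2 -0.3] M [-0.1   0.09  0.01] open 10.0 grip 0.0 q6 16.3
shift [ 0.005 -0.001  0.02 ] turn [-0.     0.     0.803]
```

View pics/g.png

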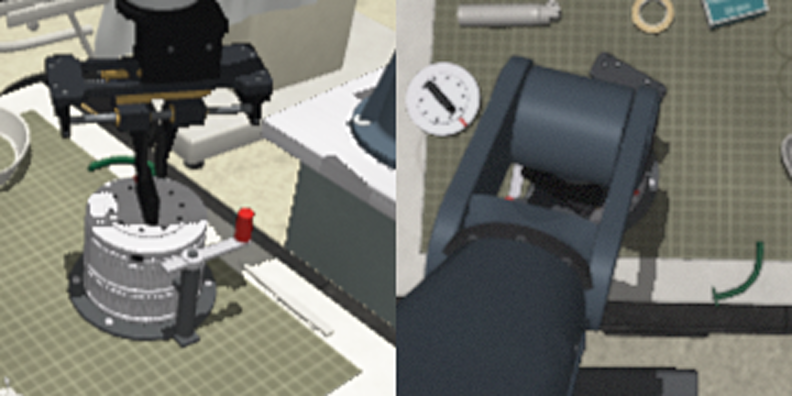

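```bash
python3 -c "
from h import *
c=cap('side'); P=pts(c)
cv2.imwrite('pics/g2.png',cv2.resize(c['color'][150:230,330:420],None,fx=7,fy=7,interpolation=cv2.INTER_CUBIC))
R=read_state()['tcp_rot']; p=read_state()['position']
Q=(P-p)@R
s=(c['range_z']>0)&(abs(Q[...,0])<.06)&(abs(Q[...,1])<.05)
for z0 in np.arange(.110,.2,.008):
  m=s&(abs(P[...,2]-z0)<.004)&(P[...,2]>.1125); q=Q[m]*1000
  if len(q): print(round(z0,3),len(q),'x',np.percentile(q[:,0],[2,50,98]).round(),'y hist',np.histogram(q[:,1],np.arange(-50,51,5))[0])
"
```

```text
0.11 7 x [-20.  28.  31.] y hist [0 0 0 0 0 0 0 0 0 2 1 3 1 0 0 0 0 0 0 0]
0.118 33 x [-25.  27.  32.] y hist [ 0  0  0  0  0  0  0  0  0  2  9 16  6  0  0  0  0  0  0  0]
0.126 36 x [-19.  28.  32.] y hist [ 0  0  0  0  0  0  0  0  0  3  8 17  8  0  0  0  0  0  0  0]
0.134 33 x [-2. 28. 32.] y hist [ 0  0  0  0  0  0  0  0  0  6  9 14  4  0  0  0  0  0  0  0]
0.142 75 x [-18.  14.  31.] y hist [ 0  0  0  0  0  0  0  0  0 21 28 26  0  0  0  0  0  0  0  0]
0.15 23 x [ 1. 10. 12.] y hist [0 0 0 0 0 0 0 2 6 4 0 3 4 4 0 0 0 0 0 0]
0.158 37 x [-3. 10. 12.] y hist [0 0 0 0 0 0 0 3 8 8 0 6 6 6 0 0 0 0 0 0]
0.166 39 x [-4. 10. 13.] y hist [ 0  0  0  0  0  0  0  3 10  6  0  7  6  7  0  0  0  0  0  0]
0.174 42 x [-8. 10. 13.] y hist [ 0  0  0  0  0  0  0  4  7 14  0  7  6  4  0  0  0  0  0  0]
0.182 43 x [-2. 10. 12.] y hist [ 0  0  0  0  0  0  0  9  9  5  0  3 11  6  0  0  0  0  0  0]
0.19 48 x [-1. 11. 13.] y hist [ 0  0  0  0  0  0  3  7  9  6  0  4  9 10  0  0  0  0  0  0]
0.198 66 x [-6. 10. 13.] y hist [ 0  0  0  0  0  0  6  6 19 10  0  7  6  8  4  0  0  0  0  0]
```

View pics/g2.png

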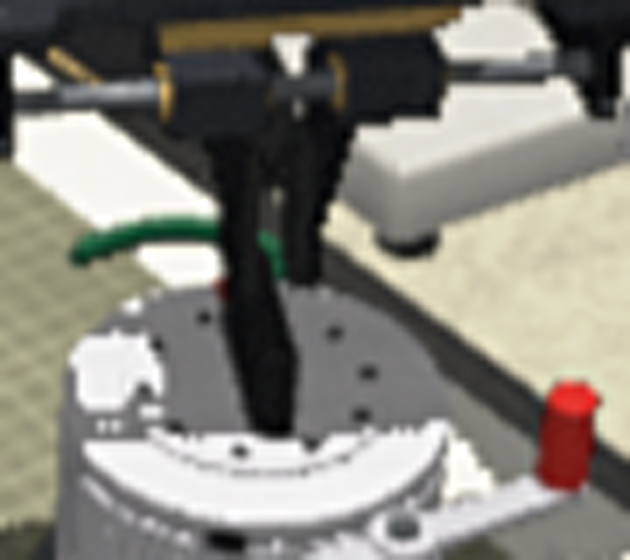

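The picture shows both fingertips ending just above the bar top, at about (305,280) in the crop. The real tips are therefore roughly 30 mm above the reported TCP height. I'll measure that offset before going lower.

```bash
python3 -c "
from h import *
c=cap('side'); P=pts(c); s=read_state(); R=s['tcp_rot']; p=s['position']; Q=(P-p)@R
m=(c['range_z']>0)&(abs(Q[...,0])<.014)&(Q[...,1]>.004)&(Q[...,1]<.025)&(P[...,2]>.114)&(P[...,2]<.24)
print('right finger low z',np.sort(P[m][:,2])[:12].round(4))
m=(c['range_z']>0)&(abs(Q[...,0])<.014)&(Q[...,1]<-.004)&(Q[...,1]>-.025)&(P[...,2]>.114)&(P[...,2]<.24)
print('left finger low z',np.sort(P[m][:,2])[:12].round(4))
for u,v in ((373.2,189.6),(375,189.6)):
  for z in (.13,.14,.145,.15): print(u,z,((ray(c,u,v,z)-p)@R*1000).round(1))
"
```

```text
right finger low z [0.1161 0.1166 0.1173 0.1179 0.1183 0.1187 0.12   0.1207 0.1208 0.1219
 0.124  0.1249]
left finger low z [0.1495 0.1508 0.1512 0.152  0.152  0.1539 0.1543 0.1545 0.1545 0.1549
 0.1557 0.1563]
373.2 0.13 [-18.8 -15.4 -13.6]
373.2 0.14 [ -5.5 -12.2 -23.6]
373.2 0.145 [  1.2 -10.6 -28.6]
373.2 0.15 [  7.9  -9.  -33.6]
375 0.13 [-18.4 -19.2 -13.6]
375 0.14 [ -5.  -16.  -23.6]
375 0.145 [  1.7 -14.3 -28.6]
375 0.15 [  8.4 -12.7 -33.6]
```

Request:
drive_tool --pt "45 0 0 0 0 0 0" --pt "45 0 0 0 0 0 0" --pt "45 0 0 0 0 0 0" --pt "45 0 0 0 0 0 0" --pt "45 0 0 0.07 0 0 0" --pt "45 0 0 0.14 0 0 0" --pt "45 0 0 0.21 0 0 0" --pt "45 0 0 0.26 0 0 0"

```text
time_s: 5.5
position: [0.4881, 0.008, 0.084]
tcp_rot: [[0.477, 0.879, -0.002], [0.879, -0.477, 0.0], [-0.001, -0.002, -1.0]]
force: [-0.4, -0.1, -0.7]
opening: 0.513
grasp_force: 0.0
```

Request:
drive_tool --pt "25 0 0 0 0 0 0" --pt "15 0 0 0 0 0 0" --pt "10 0 0 0 0 0 0" --pt "10 0 0 0 0 0 0" --pt "10 0 0 0 0 0 0" --pt "10 0 0 0 0 0 0"

```text
time_s: 6.1
position: [0.4894, 0.0077, 0.0856]
tcp_rot: [[0.477, 0.879, 0.001], [0.879, -0.477, -0.0], [0.0, 0.001, -1.0]]
force: [0.1, -0.0, 0.8]
opening: 0.155
grasp_force: 30.0
```

```bash
python3 -c "
from h import *
rel([.489,.0085,.084],-97.5)
c=cap('side'); P=pts(c); s=read_state(); R=s['tcp_rot']; p=s['position']; Q=(P-p)@R
m=(c['range_z']>0)&(abs(Q[...,0])<.014)&(abs(Q[...,1])>.009)&(abs(Q[...,1])<.03)&(P[...,2]>.111)
for g in (1,-1):
  z=np.sort(P[m&(Q[...,1]*g>0)][:,2]); print(g,len(z),z[:8].round(4))
"
```

```text
t 6.1 pos [0.4894 0.0077 0.0856] yang -28.48 F [ 0.1 -0.   0.8] M [-0.16  0.02 -0.02] open 13.5 grip 30.0 q6 16.3
shift [ 0.004 -0.006  0.013] turn [ 0.001 -0.001  0.803]
1 357 [0.1186 0.1196 0.1211 0.1213 0.1216 0.1217 0.1221 0.1229]
-1 128 [0.1185 0.1198 0.1223 0.1225 0.124  0.124  0.1245 0.1254]
```

Request:
drive_tool --pt "8 0 0 0.005 0 0 0.09" --pt "8 0 0 0.005 0 0 0.18" --pt "8 0 0 0.005 0 0 0.27" --pt "8 0 0 0.005 0 0 0.36" --pt "8 0 0 0.005 0 0 0.45" --pt "8 0 0 0.005 0 0 0.54" --pt "8 0 0 0.005 0 0 0.63" --pt "8 0 0 0.005 0 0 0.7"

```text
time_s: 6.95
position: [0.4893, 0.0076, 0.0855]
tcp_rot: [[1.0, 0.021, 0.001], [0.021, -1.0, -0.001], [0.001, 0.001, -1.0]]
force: [-0.6, -0.1, 4.1]
opening: 0.157
grasp_force: 30.0
```

```bash
python3 -c "
from h import *
rel([.489,.0085,.084],-97.5)
for n in ('wrist','side','top'):
  c=cap(n); P=pts(c); b,g,r=[c['color'][...,i].astype(int) for i in range(3)]
  m=((r>90)&(r>g+40)&(r>b+40)).astype(np.uint8)
  k,L,st,ce=cv2.connectedComponentsWithStats(m)
  for i in range(1,k):
    q=np.median(P[L==i],0)
    if abs(q[0]-.49)<.12 and abs(q[1]-.03)<.12: print(n,st[i],ce[i].round(1),q.round(4))
cv2.imwrite('pics/w1.png',cap('wrist')['color'])
"
```

```text
t 6.95 pos [0.4893 0.0076 0.0855] yang -88.82 F [-0.6 -0.1  4.1] M [-0.06  0.3   0.18] open 13.6 grip 30.0 q6 76.7
shift [-0.002 -0.007  0.012] turn [ 0.001 -0.001  0.101]
wrist [159 304  21  26 249] [170.7 318.2] [0.4518 0.0941 0.1365]
wrist [318 313  10   4  37] [322.4 314.5] [0.4315 0.0052 0.104 ]
side [407 205   9  15 102] [410.7 212. ] [0.4516 0.0988 0.1283]
```

View pics/w1.png

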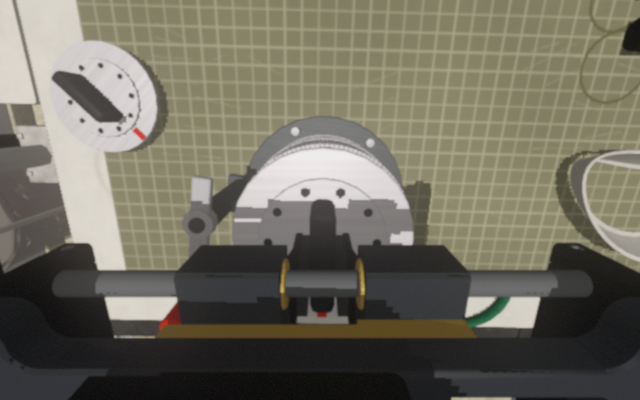

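The lid has turned with the bar, and its mark is at (322,314), now nearly facing the robot. I'll creep on while pressing lightly, watching for the drop.

Request:
drive_tool --pt "8 0 0 0.01 0 0 0.03" --pt "8 0 0 0.02 0 0 0.05" --pt "8 0 0 0.025 0 0 0.06" --pt "8 0 0 0.025 0 0 0.068" --pt "8 0 0 0.025 0 0 0.076" --pt "8 0 0 0.025 0 0 0.084" --pt "8 0 0 0.025 0 0 0.092" --pt "8 0 0 0.025 0 0 0.092"

```text
time_s: 7.95
position: [0.489, 0.0077, 0.0814]
tcp_rot: [[0.994, -0.113, 0.0], [-0.113, -0.994, -0.001], [0.0, 0.0, -1.0]]
force: [2.3, -1.3, -2.4]
opening: 0.16
grasp_force: 30.0
```

```bash
python3 -c "
from h import *
rel([.489,.0085,.084],-97.5)"
```

```text
t 7.95 pos [0.489  0.0077 0.0814] yang -96.51 F [ 2.3 -1.3 -2.4] M [-0.48 -0.38  0.04] open 13.9 grip 30.0 q6 84.3
shift [-0.001 -0.007 -0.022] turn [ 0.    -0.     0.012]
```

Request:
drive_tool --pt "8 0 0 0.01 0 0 0" --pt "8 0 0 0.02 0 0 0" --pt "8 0 0 0.03 0 0 0.006" --pt "8 0 0 0.04 0 0 0.006" --pt "8 0 0 0.04 0 0 -0.006" --pt "8 0 0 0.04 0 0 0" --pt "8 0 0 0.04 0 0 0"

```text
time_s: 8.65
position: [0.4893, 0.0078, 0.0796]
tcp_rot: [[0.994, -0.114, 0.002], [-0.114, -0.994, -0.001], [0.002, 0.0, -1.0]]
force: [-1.9, -0.6, 21.1]
opening: 0.157
grasp_force: 30.0
```

```bash
python3 -c "
from h import *
rel([.489,.0085,.084],-97.5)
P=pts(cap('wrist')); d=np.hypot(P[...,0]-.489,P[...,1]-.0085); print('flange z',np.median(P[(d>.046)&(d<.057)&(P[...,2]>.09)&(P[...,2]<.115)],0))
"
```

```text
t 8.65 pos [0.4893 0.0078 0.0796] yang -96.53 F [-1.9 -0.6 21.1] M [-0.18  0.63 -0.02] open 13.7 grip 30.0 q6 84.4
shift [-0.003 -0.005 -0.037] turn [ 0.    -0.001  0.011]
flange z [0.52534679 0.00343927 0.09739691]
```

The lid has dropped 6 mm and bears firmly at home. Now I'll ease the press, let go and rise.

Request:
drive_tool --pt "8 0 0 -0.02 0 0 0" --pt "25 0 0 -0.03 0 0 0" --pt "36 0 0 -0.03 0 0 0" --pt "40 0 0 -0.03 0 0 0" --pt "40 0 0 -0.03 0 0 0" --pt "40 0 0 -0.2 0 0 0" --pt "40 0 0 -0.4 0 0 0" --pt "40 0 0 -0.55 0 0 0"

```text
time_s: 9.5
position: [0.4886, 0.008, 0.1435]
tcp_rot: [[0.993, -0.114, -0.001], [-0.114, -0.993, 0.0], [-0.001, -0.0, -1.0]]
force: [0.7, 0.3, -0.1]
opening: 0.46
grasp_force: 0.0
```

```bash
python3 -c "
from h import *
rel([.445,.095,.145],-97.5)
c=cap('wrist'); P=pts(c); b,g,r=[c['color'][...,i].astype(int) for i in range(3)]
m=((r>90)&(r>g+40)&(r>b+40)).astype(np.uint8)
k,L,st,ce=cv2.connectedComponentsWithStats(m)
for i in range(1,k):
    q=np.median(P[L==i],0)
    if abs(q[0]-.49)<.12 and abs(q[1]-.03)<.12: print(st[i],ce[i].round(1),q.round(4),ray(c,*ce[i],.139).round(4))
d=np.hypot(P[...,0]-.489,P[...,1]-.0085); print('flange z',np.median(P[(d>.046)&(d<.057)&(P[...,2]>.09)&(P[...,2]<.115)],0))
"
```

```text
t 9.5 pos [0.4886 0.008  0.1435] yang -96.55 F [ 0.7  0.3 -0.1] M [-0.07  0.14  0.  ] open 40.0 grip 0.0 q6 84.3
shift [-0.443 -0.679 -0.012] turn [-0.     0.     0.011]
[319 259   7  11  77] [322. 264.] [0.4363 0.0128 0.0984] [0.4582 0.0102 0.139 ]
flange z [0.50730984 0.00658448 0.09744812]
```

Request:
drive_tool --pt "40 -0.2 -0.3 0 0 0 0" --pt "40 -0.443 -0.679 0 0 0 0" --pt "40 -0.443 -0.679 0 0 0 0" --pt "40 -0.443 -0.679 0.15 0 0 0" --pt "40 -0.443 -0.679 0.3 0 0 0" --pt "40 -0.443 -0.679 0.42 0 0 0" --pt "40 -0.443 -0.679 0.49 0 0 0" --pt "40 -0.443 -0.679 0.49 0 0 0"

```text
time_s: 10.35
position: [0.4444, 0.0947, 0.0827]
tcp_rot: [[0.993, -0.114, -0.003], [-0.114, -0.993, 0.0], [-0.003, 0.0, -1.0]]
force: [-0.0, -0.4, -0.0]
opening: 0.459
grasp_force: 0.0
```

```bash
python3 -c "
from h import *
rel([.445,.095,.084],-97.5)
c=cap('side')
cv2.imwrite('pics/k.png',cv2.resize(c['color'][150:250,330:450],None,fx=6,fy=6,interpolation=cv2.INTER_CUBIC))"
```

```text
t 10.35 pos [0.4444 0.0947 0.0827] yang -96.56 F [-0.  -0.4 -0. ] M [-0.06  0.18  0.02] open 39.9 grip 0.0 q6 94.5
shift [ 0.005 -0.003 -0.01 ] turn [0.    0.002 0.011]
```

View pics/k.png

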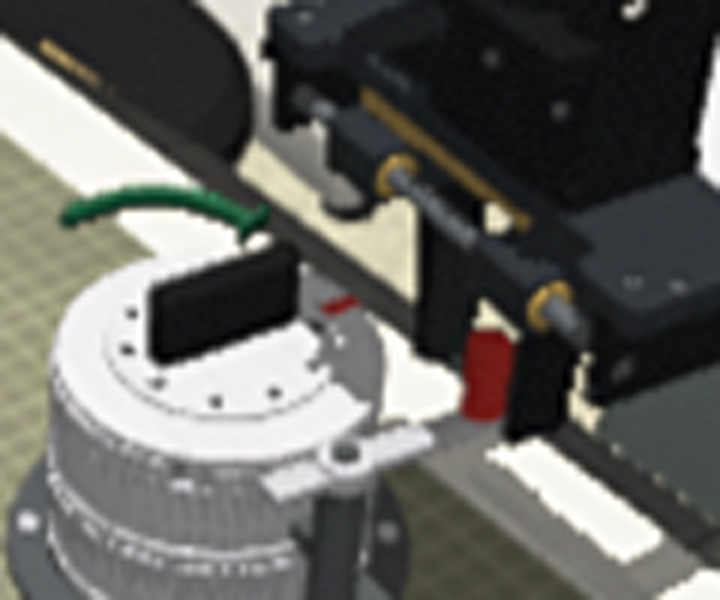

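The knob is squarely between the fingers, at (487,375) in the crop, and the lid is seated. Now I'll pinch the knob and start along the arc.

Request:
drive_tool --pt "25 0 0 0 0 0 0" --pt "15 0 0 0 0 0 0" --pt "10 0 0 0 0 0 0" --pt "10 0 0 0 0 0 0" --pt "10 0 0 0 0 0 0"

```text
time_s: 10.9
position: [0.4455, 0.0949, 0.0844]
tcp_rot: [[0.994, -0.114, 0.001], [-0.114, -0.994, -0.0], [0.001, 0.0, -1.0]]
force: [0.2, -1.5, 2.2]
opening: 0.174
grasp_force: 30.4
```

Request:
drive_tool --pt "10 0.003 -0.045 0 0 0 0" --pt "10 0.01 -0.09 0 0 0 0" --pt "10 0.023 -0.135 0 0 0 0" --pt "10 0.04 -0.18 0 0 0 0"

```text
time_s: 11.3
position: [0.45, 0.1151, 0.0842]
tcp_rot: [[0.993, -0.114, -0.005], [-0.114, -0.993, -0.002], [-0.005, 0.002, -1.0]]
force: [-4.0, -5.3, 6.6]
opening: 0.176
grasp_force: 30.0
```

```bash
python3 -c "
from h import *
rel([.5053,.1426,.084],-96.5)"
```

```text
t 11.3 pos [0.45   0.1151 0.0842] yang -96.55 F [-4.  -5.3  6.6] M [-1.03  0.96 -0.31] open 15.3 grip 30.0 q6 97.3
shift [ 0.432 -0.28  -0.001] turn [ 0.002  0.003 -0.001]
```

Request:
drive_tool --pt "10 0.022 -0.045 0 0 0 0" --pt "10 0.047 -0.085 0 0 0 0" --pt "10 0.08 -0.123 0 0 0 0" --pt "10 0.112 -0.157 0 0 0 0" --pt "10 0.15 -0.187 0 0 0 0" --pt "10 0.189 -0.213 0 0 0 0" --pt "10 0.232 -0.235 0 0 0 0" --pt "10 0.276 -0.252 0 0 0 0"

```text
time_s: 12.1
position: [0.4851, 0.1408, 0.0838]
tcp_rot: [[0.993, -0.114, -0.008], [-0.114, -0.994, -0.003], [-0.008, 0.004, -1.0]]
force: [-3.7, -7.4, 4.4]
opening: 0.173
grasp_force: 30.0
```

Request:
drive_tool --pt "10 0.047 -0.012 0 0 0 0" --pt "10 0.094 -0.02 0 0 0 0" --pt "10 0.142 -0.022 0 0 0 0" --pt "10 0.165 -0.022 0 0 0 0" --pt "10 0.175 -0.022 0 0 0 0" --pt "10 0.175 -0.022 0 0 0 0"

```text
time_s: 12.7
position: [0.5055, 0.1415, 0.0837]
tcp_rot: [[0.993, -0.115, -0.009], [-0.115, -0.993, -0.002], [-0.009, 0.003, -1.0]]
force: [-5.8, -5.5, 5.9]
opening: 0.177
grasp_force: 30.0
```

```bash
python3 -c "
from h import *
rel([.5053,.1426,.084],-96.5)"
```

```text
t 12.7 pos [0.5055 0.1415 0.0837] yang -96.58 F [-5.8 -5.5  5.9] M [-0.73  1.25 -0.3 ] open 15.4 grip 30.0 q6 100.1
shift [-0.002 -0.009 -0.003] turn [ 0.002  0.006 -0.001]
```

Request:
drive_tool --pt "10 0.02 0 0 0 0 0" --pt "10 0.04 0.002 0 0 0 0" --pt "10 0.05 0.003 0 0 0 0" --pt "10 0.05 0.003 0 0 0 0" --pt "10 0.05 0.003 0 0 0 0"

```text
time_s: 13.2
position: [0.5064, 0.1413, 0.0835]
tcp_rot: [[0.993, -0.114, -0.019], [-0.114, -0.993, -0.001], [-0.019, 0.003, -1.0]]
force: [-12.4, -1.6, 12.6]
opening: 0.174
grasp_force: 30.0
```

The latch is against its stop: a 6 mm command moved it only 0.9 mm. I'll ease off, release and rise.

Request:
drive_tool --pt "10 -0.02 0 -0.01 0 0 0" --pt "25 -0.025 0 -0.01 0 0 0" --pt "36 -0.025 0 -0.01 0 0 0" --pt "40 -0.025 0 -0.01 0 0 0" --pt "40 -0.025 0 -0.01 0 0 0" --pt "40 -0.025 0 -0.2 0 0 0" --pt "40 -0.025 0 -0.5 0 0 0" --pt "40 -0.025 0 -0.9 0 0 0"

```text
time_s: 14.0
position: [0.5116, 0.1415, 0.1915]
tcp_rot: [[0.993, -0.114, -0.005], [-0.114, -0.993, -0.0], [-0.005, 0.001, -1.0]]
force: [1.5, 0.0, -0.3]
opening: 0.464
grasp_force: 0.0
```

Request:
drive_tool --pt "40 -0.3 -0.1 -0.3 0 0 0" --pt "40 -0.7 -0.4 -0.3 0 0 0" --pt "40 -1 -0.7 -0.3 0 0 0" --pt "40 -1 -1 -0.3 0 0 0" --pt "40 -1 -1 -0.3 0 0 0"

```text
time_s: 14.5
position: [0.4066, 0.2791, 0.2289]
tcp_rot: [[0.994, -0.108, 0.003], [-0.108, -0.994, 0.003], [0.002, -0.003, -1.0]]
force: [0.2, -0.6, -0.3]
opening: 0.457
grasp_force: 0.0
```

```bash
python3 -c "
from h import *
rel([.5053,.1426,.084],-96.5)
a=cap('side')['color'][150:260,320:440]; c=cap('top'); b=c['color'][170:280,220:340]
cv2.imwrite('pics/f.png',cv2.resize(np.hstack([a,b]),None,fx=3.3,fy=3.3,interpolation=cv2.INTER_CUBIC))
for n in('top','side'):
  c=cap(n);P=pts(c); s=(c['range_z']>0)&(abs(P[...,0]-.5)<.1)&(abs(P[...,1]-.12)<.08)
  bb,g,r=[c['color'][...,i].astype(int) for i in range(3)]
  q=P[s&(r>90)&(r>g+40)&(r>bb+40)]; print(n,'knob',len(q),np.median(q,0) if len(q) else '')
  d=np.hypot(P[...,0]-.489,P[...,1]-.0085); print('flange',np.median(P[(c['range_z']>0)&(d>.046)&(d<.057)&(P[...,2]>.09)&(P[...,2]<.115)],0))
"
```

```text
t 14.5 pos [0.4066 0.2791 0.2289] yang -96.2 F [ 0.2 -0.6 -0.3] M [-0.03  0.15 -0.08] open 39.8 grip 0.0 q6 117.5
shift [0.938 1.046 1.206] turn [-0.002 -0.001  0.004]
top knob 44 [0.50844825 0.14494581 0.14013899]
flange [0.48819999 0.00773239 0.09987266]
side knob 126 [0.51260316 0.14535101 0.12912632]
flange [0.50365631 0.02138993 0.09836596]
```

View pics/f.png

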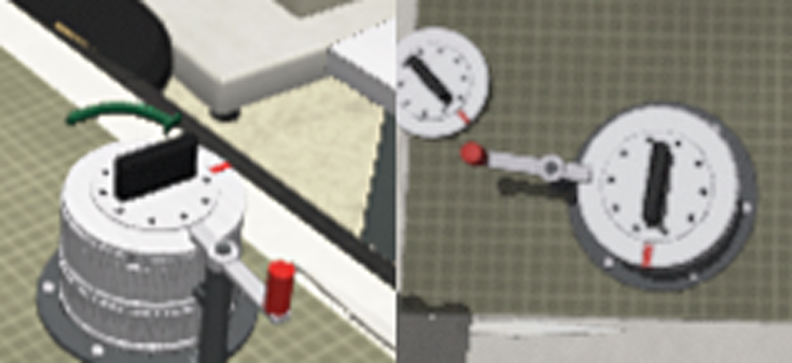

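The final view shows the lid seated with its mark at (647,255), the latch nose over the lid's edge at (585,172), and the knob pointing straight away at (474,152). The gripper is clear.

```bash
python3 -c "
from h import *
print(order.hand_in())"
```

```text
the job is handed in; nothing more can be done
None
```

I turned the lid home until its lugs dropped in and seated it fully. I then swung the latch to its stop over the lid's edge, let go with the gripper clear, and handed the job in at about 15 s of the 42 s allowed; the hand-in gave no verdict.

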